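# Close, pin and hold shut a hinged punching jig

## Task

Close the hinged leaf of the punching jig down over the brass strap end in its nest, then take the lock pin (the one with the collar and thick grip) from the wooden rack and push it down through the leaf into the hole in the base until its collar is down on the leaf. The plungers under the leaf spring it up again, so finish while still holding the pin and pressing it down firmly, with the leaf fully shut on the jig, ready for the holes to be punched; leave the centre punch, rack and everything else on the bench where they are.

Things in the scene. Friction and masses are not known exactly. Their poses are not given: they have to be found in the camera images.
- jig: dark steel base of the jig, screwed down: foot plate 190 x 104 x 8 mm, on it a block 150 x 64 mm, top 30 mm above the bench. Origin: centre of the underside; x runs from the leaf's free end (-x, robot's side) to the hinge (+x), y along the hinge, z up. Two 8 mm spring plungers stand out of its top at x = -36, y = +-19 mm; a brass strap end is nested behind them
- jig_hole (a point): centre of the mouth of the pin hole in the base block: 56 mm to the -x side of the jig's origin, 30 mm above the bench; the hole is vertical, 12 mm wide, 22 mm deep. This point's axes are the jig's
- leaf_hinge (a point): middle of the leaf's hinge axis: 66 mm to the +x side of the jig's origin, 38 mm above the bench; the axis runs along the jig's y
- leaf (a joint): angle of the aluminium leaf (rad): 0 = shut flat, 1.57 = upright, 1.95 = leaning fully back. Stiff hinge: it stays where left above 1.35; pushed from behind (+x side) to below 1.0 it sinks by itself in about a second and rests ajar near 0.045 on the plungers, its hole within 1 mm of the base's. About 7 N down at the pin hole then shuts it; let go, it springs up
- leaf_hole (a point): centre of the outer (upper when shut) mouth of the leaf's pin hole, 122 mm from the hinge axis and 6 mm off the leaf's mid-plane; hole 12 mm wide through the 12 mm thick leaf. With the leaf shut it is 44 mm above the bench, straight above jig_hole. The leaf is 60 mm wide, its plate ends 141 mm from the hinge axis
- leaf_tab (a point): middle of the outer end of the leaf's thumb tab (34 mm wide, 7 mm thick, 20 mm long), the end farthest from the hinge, 159 mm from the hinge axis
- lock_pin: loose steel lock pin, 72 mm long, 0.11 kg: round shank 10 mm thick with tapered tip; 32 mm from the tip a collar 24 mm wide, 4 mm thick; above it a ribbed round grip 16 mm thick, 36 mm high. Origin at the tip, z towards the grip. Stands upright in one of the rack's holes, collar on the rack. Home in the jig, its collar lies on the leaf and its tip is 18 mm below jig_hole
- pin_tip (a point): tip of the lock pin
- pin_grip (a point): point on the lock pin's axis in its ribbed grip, 57 mm above the tip and 21 mm above the top of the collar: where to take hold
- pin_rack: wooden rack, 52 x 124 x 44 mm, fixed to the bench, with two upright holes 62 mm apart along its y axis, 31 mm either side of the middle; origin: centre of the underside. Lock pin and centre punch stand in these holes, either way round
- punch: the centre punch, a plain dark steel rod 9 mm thick and 94 mm long without collar, upright in the rack's other hole, 57 mm of it showing; origin at its point. Leave it there
- dish: bystander: pressed metal dish with rivets, 71 mm wide, 16 mm high; origin: centre of its underside
- mallet: bystander: wooden mallet, 90 x 238 x 58 mm; origin: centre of its underside
- blanks: bystander: three brass strap ends lying in a pile, about 64 x 26 x 9 mm; origin: centre of its underside
- tape_measure: bystander: pocket tape measure, 32 x 83 x 68 mm; origin: centre of its underside

How it is judged:
On the way, in this order (a step that is already met when the one before it is completed fails the run):
1. the leaf is folded down onto the spring plungers (below 0.15 rad) (value of joint leaf below 0.15 rad), for 0.2 s.
2. the lock pin is through the leaf and its tip is at least 4 mm into the hole of the base (z of pin_tip in the frame of jig_hole below -0.004 m and horizontal distance between pin_tip and jig_hole below 0.004 m and value of joint leaf below 0.15 rad), for 0.1 s.
At the end, for the whole second after the job is handed in: The leaf is fully shut (below 0.012 rad, against its springs), the lock pin is home through leaf and base (tip at least 15.5 mm below jig_hole, within 4 mm of its axis, pin upright within 0.12 rad) and the gripper still holds the pin (over 3 N) and presses it down on the leaf (over 4 N) (value of joint leaf below 0.012 rad and z of pin_tip in the frame of jig_hole below -0.0155 m and horizontal distance between pin_tip and jig_hole below 0.004 m and angle between the z axis of lock_pin and the z axis of jig, either way round below 0.12 rad and contact force between the fingers and lock_pin above 3 N and contact force between lock_pin and leaf above 4 N); the arm keeps its last pose, push and grip.
It fails at once if the centre punch is shifted in the rack by more than 20 mm (distance of punch from where it was at the start of the episode above 0.02 m).
It fails at once if the rivet dish is shifted by more than 30 mm (distance of dish from where it was at the start of the episode above 0.03 m).
It fails at once if the mallet is shifted by more than 30 mm (distance of mallet from where it was at the start of the episode above 0.03 m).
It fails at once if the pile of brass strap ends is shifted by more than 30 mm (distance of blanks from where it was at the start of the episode above 0.03 m).
It fails at once if the tape measure is shifted by more than 30 mm (distance of tape_measure from where it was at the start of the episode above 0.03 m).
It also fails if it takes over 42 s, if anything falls off the work surface, if the arm or the gripper's body presses on something with over 40 N, if the wrist force passes 120 N, or if a joint passes its speed limit or range.

## Robot

A 6-joint arm with a two-finger parallel gripper is mounted at the origin on a cart in front of the work surface, level with it; the furniture and walls round the work are solid. World frame = base frame: x ahead of the robot, y to its left, z up, the work surface at z = 0. Lengths are in m, angles in rad, forces in N, time in s.
With the tool pointing down it reaches from about 0.375 to 0.9 m from the base axis. Payload 3.1 kg.
Tool frame: the origin (TCP) lies at the very end of the fingers, on their centre line; the grasp point (between the pads) lies 19 mm behind it (tcp_to_grasp is the distance from the TCP to the grasp point, in m); z points along the fingers, y is the direction in which the jaws open and shut (so a half turn about z gives the same grasp; the last joint's range is limited). The gripper opens to 85 mm and grips with 20 to 120 N. Pads are 22 mm wide; open, the fingers measure 114 mm over their backs; the gripper's body (76 mm by 85 mm) begins 54 mm behind the grasp point. The pads swing forward as they close: fully open they stand 13 mm farther back than shut.
Start: joints at [-1.294, 0.527, 1.433, -0, 1.181, -0.178], TCP at [0.275, -0.561, 0.231] pointing down, gripper open.
Joint ranges: [-3.08, 3.08], [-0.75, 2.2], [0.22, 2.44], [-1.43, 4.57], [0, 2.65], [-2.85, 2.85]. Speed limits (rad/s): [2.79, 2.79, 3.14, 3.14, 3.14, 3.14].

## Interface

Orientations are given as a unit quaternion [x, y, z, w].
In Python, from station import sense, snapshot, camera_info, sign_off, tcp_to_grasp gives the robot as it stands.
- The arm moves only by the shell command python3 -m inch 'ROWS' [FORCE]. ROWS is JSON, a list of rows, each a list of 3 entries, a list of its own where there are three numbers: the closure, from -1 (fully open) to 1 (shut), so that 0 is half open, then the shift along the tool's x, y, z normalised to -1 to 1, where 1 is 10 cm, then the turn, a rotation vector about the tool's x, y, z normalised to -1 to 1, where 1 is 360 degrees. In form: [[jaw, [dx, dy, dz], [ax, ay, az]], ...]. A call has 1 to 20 rows; each row is the pose to reach, as a shift and turn from the pose commanded when the call began, along the tool's axes at that moment, turning the shorter way round; what a row does not reach only later rows make up. A row lasts 1/10 s, in which the tool goes at most 50 mm and 8.59 degrees, less where a joint would pass 70% of its speed; a pose out of reach is approached as far as the arm can. A call with a number of a shift or a turn outside -1 to 1 is refused whole. A call with a gripper value outside its range is refused whole. The fingers move at their own pace and stop on an object; FORCE is the grip in N (left out, the last holds). Time passes only in rows, so rows that repeat a pose let the fingers close. It gives the time, the measured TCP pose, the force and the opening at its end, in the units of the state.
- sense(): the state, without advancing time (a new reading comes with each control period).
- snapshot(name): name is "scene" or "top" or "wrist"; returns (picture, depth): 384x512x3 uint8, blue, green, red; 384x512 float32, m along the optical axis (not along the pixel's ray), 0 where there is no reading.
- camera_info(name): a dict with "K" (3x3 intrinsics, pixels), "dist" ([k1, k2, p1, p2, k3] as OpenCV has them; the pictures are not rectified), "origin" and "orientation" of the camera in the world. Camera axes: x right, y down, z forward; pixel columns grow to the right and rows downward; lengths in m; the calibration is good to about 2 mm. A picture is of the moment at which its call begins: read the wrist's pose just before it. camera_info takes no time and is no camera call; for the wrist camera it gives the pose at the moment of the call.
- sign_off(): hands the job in, once; it reports no verdict.
The state is a dict: "t": time; "q": joint angles; "qd": joint speeds; "tau": joint torques, N m; "tcp_pos": TCP position; "tool_rot": TCP orientation; "force": force on the tool from outside, world axes, zero at the start; "ft_torque": the same for the moment, N m; "finger_gap": opening from 0.0 (shut) to 1.0 (fully open).
Only numpy, scipy, OpenCV 4.12 (cv2) and the standard library are available. Lean on these libraries where they do the work, as an engineer would, in place of code of your own. Each camera call takes 0.05 s, during which the arm holds its last target.

## Working session

There is one attempt and no reset: what is moved stays moved. The work goes in short steps, Python scripts to look and compute and a shell command to move; the robot and the scene stay as the last step left them, time stands still between calls to the robot, and variables do not carry over. Pictures are saved under pics/ and viewed, and the job is handed in when it is done.

```bash
ls; mkdir -p pics; python3 - <<'E'
from station import *
import cv2
print(sense(), tcp_to_grasp() if callable(tcp_to_grasp) else tcp_to_grasp)
import numpy as np
for n in ("scene","top"):
    p,d=snapshot(n); cv2.imwrite(f"pics/{n}0.png",p); np.savez(f"pics/{n}0.npz",p=p,d=d); print(camera_info(n))
E
```

```text
pics
{'t': 0.0, 'q': array([-1.29348537e+00,  5.28462288e-01,  1.43393955e+00,  3.39387002e-06,
        1.18142058e+00, -1.78502011e-01]), 'qd': array([-0.00047362,  0.00033823,  0.00022768, -0.00102474,  0.00020795,
       -0.00012946]), 'tau': array([-2.37479999e-04, -4.42353129e+01, -1.78027546e+01, -2.49272834e-04,
        8.41033616e-03,  9.73294107e-06]), 'tcp_pos': array([ 0.27494   , -0.56045158,  0.23032418]), 'tool_rot': array([ 9.74141076e-01,  2.25937870e-01, -5.34904806e-05, -1.11359929e-03]), 'force': array([-0.53487228,  0.27051867,  0.04633605]), 'ft_torque': array([-0.02916625,  0.01083438,  0.00347777]), 'finger_gap': 0.9977671971179266} 0.0187
{'K': array([[384.84648732,   0.        , 255.59369033],
       [  0.        , 384.84648732, 182.5842205 ],
       [  0.        ,   0.        ,   1.        ]]), 'dist': array([-0.02258824,  0.        ,  0.        ,  0.        ,  0.        ]), 'origin': array([-0.32665601,  0.49923097,  0.56432544]), 'orientation': array([-0.41225803,  0.74426525, -0.45522247,  0.26245962])}
{'K': array([[433.88650416,   0.        , 257.46582183],
       [  0.        , 433.88650416, 189.76030916],
       [  0.        ,   0.        ,   1.        ]]), 'dist': array([0.01920289, 0.        , 0.        , 0.        , 0.        ]), 'origin': array([0.38960164, 0.01713114, 1.08977306]), 'orientation': array([-0.70480289,  0.70701033, -0.04365501,  0.03851634])}
```

View pics/scene0.png

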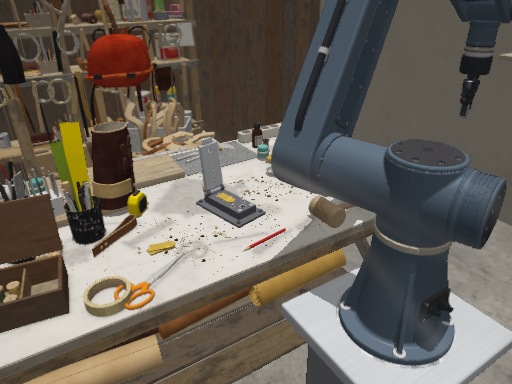

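View pics/top0.png

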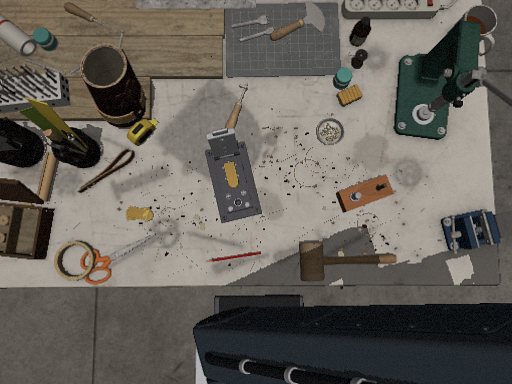

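```bash
cat > h.py <<'E'
import numpy as np, cv2
from scipy.spatial.transform import Rotation as R
from station import *
def cloud(p,d,ci):
    H,W=d.shape
    u,v=np.meshgrid(np.arange(W),np.arange(H))
    pts=cv2.undistortPoints(np.stack([u,v],-1).reshape(-1,1,2).astype(float),ci['K'],ci['dist']).reshape(H,W,2)
    c=np.dstack([pts*d[...,None],d])
    w=c@R.from_quat(ci['orientation']).as_matrix().T+ci['origin']
    w[d==0]=np.nan
    return w
def proj(P,ci):
    P=np.atleast_2d(P).astype(float)
    c=(P-ci['origin'])@R.from_quat(ci['orientation']).as_matrix()
    return cv2.projectPoints(c,np.zeros(3),np.zeros(3),ci['K'],ci['dist'])[0].reshape(-1,2)
E
python3 - <<'E'
from h import *
z=np.load('pics/top0.npz');p,d=z['p'],z['d'];w=cloud(p,d,camera_info('top'))
c=p[110:270,190:410];cv2.imwrite('pics/topcrop.png',cv2.resize(c,(0,0),fx=3.6,fy=3.6,interpolation=cv2.INTER_CUBIC)[:600])
for u,v in [(232,185),(222,205),(238,203),(366,193),(352,197),(380,187),(330,131),(300,180),(220,133)]: print(u,v,w[v,u].round(4))
np.save('pics/w.npy',w)
# rack top
m=(abs(w[...,2]-.044)<.004); m[:, :330]=0; m[:,400:]=0; m[:170]=0;m[215:]=0
ys,xs=np.nonzero(m); print(cv2.minAreaRect((w[m][:,:2]*1000).astype(np.float32)), m.sum())
m=(w[...,2]>.05); m[:, :330]=0; m[:,405:]=0; m[:170]=0;m[215:]=0
for v,u in zip(*np.nonzero(m)): print(u,v,w[v,u].round(4))
E
```

```text
232 185 [0.5252 0.0718 0.0307]
222 205 [0.478  0.0979 0.0062]
238 203 [0.4828 0.0578 0.0075]
366 193 [ 0.5036 -0.2552  0.0391]
352 197 [ 0.4924 -0.2173  0.0547]
380 187 [ 0.5142 -0.2802  0.0721]
330 131 [ 0.6657 -0.1761  0.0107]
300 180 [ 5.416e-01 -9.910e-02 -3.000e-04]
220 133 [0.6167 0.0895 0.1872]
((505.59100341796875, -254.23980712890625), (51.812217712402344, 124.74695587158203), 20.290321350097656) 934
384 183 [ 0.5201 -0.2818  0.0995]
385 183 [ 0.5203 -0.2845  0.0982]
382 184 [ 0.5189 -0.2795  0.0912]
383 184 [ 0.5181 -0.28    0.0975]
384 184 [ 0.518  -0.2822  0.0978]
385 184 [ 0.5177 -0.2837  0.1003]
386 184 [ 0.5174 -0.2854  0.1023]
380 185 [ 0.5186 -0.2796  0.075 ]
381 185 [ 0.5171 -0.2784  0.087 ]
382 185 [ 0.5161 -0.2785  0.0945]
383 185 [ 0.5153 -0.2788  0.1011]
384 185 [ 0.5149 -0.2803  0.1039]
385 185 [ 0.5159 -0.285   0.096 ]
386 185 [ 0.5157 -0.2866  0.098 ]
378 186 [ 0.5181 -0.279   0.0601]
379 186 [ 0.5164 -0.2775  0.0737]
380 186 [ 0.516  -0.2788  0.0774]
381 186 [ 0.5146 -0.2779  0.0883]
382 186 [ 0.5138 -0.2783  0.0948]
383 186 [ 0.5135 -0.2801  0.0967]
384 186
[... 2012 characters left out ...]
915 -0.2176  0.064 ]
354 197 [ 0.4906 -0.218   0.0727]
355 197 [ 0.4898 -0.2186  0.0802]
356 197 [ 0.4896 -0.2202  0.083 ]
357 197 [ 0.4893 -0.2221  0.085 ]
358 197 [ 0.4893 -0.2242  0.0858]
359 197 [ 0.4896 -0.2273  0.0827]
360 197 [ 0.4895 -0.2296  0.0828]
383 197 [ 0.4926 -0.293   0.0502]
351 198 [ 0.4904 -0.2159  0.0502]
353 198 [ 0.4897 -0.2191  0.0572]
354 198 [ 0.4887 -0.2191  0.0674]
355 198 [ 0.4881 -0.22    0.0738]
356 198 [ 0.4878 -0.2216  0.0771]
357 198 [ 0.4869 -0.2218  0.0861]
358 198 [ 0.4872 -0.225   0.0825]
359 198 [ 0.4872 -0.2271  0.0833]
354 199 [ 0.4875 -0.2219  0.0548]
355 199 [ 0.487  -0.223   0.0606]
356 199 [ 0.4868 -0.2248  0.0629]
357 200 [ 0.4856 -0.2302  0.0502]
```

View pics/topcrop.png

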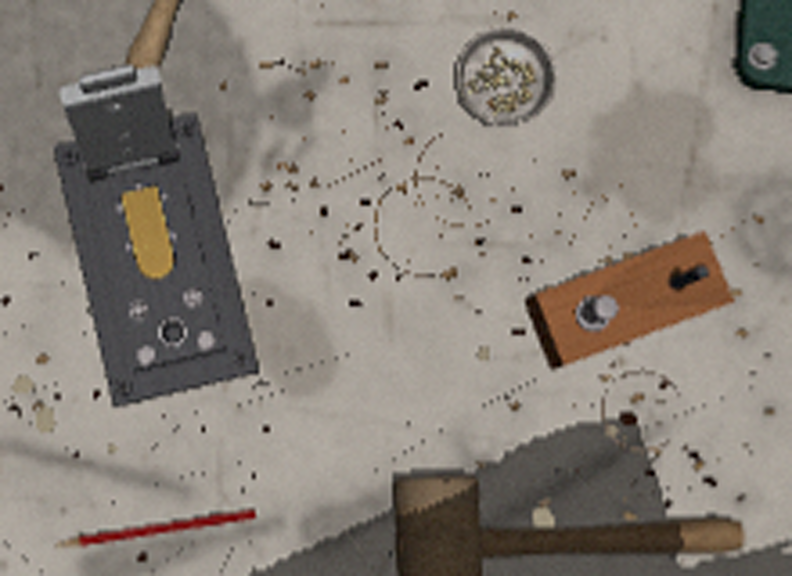

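```bash
python3 - <<'E'
from h import *
w=np.load('pics/w.npy');p=np.load('pics/top0.npz')['p']
X,Y,Z=w[...,0],w[...,1],w[...,2]
roi=(X>.4)&(X<.68)&(Y>0)&(Y<.16)
m=roi&(Z>.004)&(p.max(2)<110)&(X<.66)&(Z<.034)
m=cv2.morphologyEx(m.astype(np.uint8),cv2.MORPH_OPEN,np.ones((3,3)))>0
r=cv2.minAreaRect((w[m][:,:2]*1000).astype(np.float32));print('foot',r,m.sum())
mb=roi&(abs(Z-.030)<.0035)&(X<.62)
r=cv2.minAreaRect((w[mb][:,:2]*1000).astype(np.float32));print('block',r,np.median(Z[mb]))
ml=roi&(Z>.06)
r=cv2.minAreaRect((w[ml][:,:2]*1000).astype(np.float32));print('leaf',r,Z[ml].max())
P=w[ml]; c=P.mean(0); print(c, np.linalg.svd(P-c,full_matrices=False)[2])
# tab end
print(P[P[:,2]>.185].round(3))
# hole pixel
for u,v in [(190+173/3.6,110+332/3.6)]:
    print(w[int(v),int(u)])
    ci=camera_info('top');q=cv2.undistortPoints(np.array([[[u,v]]]),ci['K'],ci['dist'])[0,0]
    ray=R.from_quat(ci['orientation']).as_matrix()@[q[0],q[1],1]; o=ci['origin'];print('hole',o+ray*(.030-o[2])/ray[2])
E
```

```text
foot ((538.239501953125, 70.97173309326172), (189.38511657714844, 104.27191162109375), 13.384322166442871) 2254
block ((533.3514404296875, 70.00900268554688), (139.07962036132812, 63.89751434326172), 13.481799125671387) 0.030449209447792613
leaf ((611.4088745117188, 88.60063171386719), (26.41224479675293, 59.660526275634766), 13.64313793182373) 0.1984397064846397
[0.60968121 0.08816973 0.13989913] [[-0.14815671 -0.02792217 -0.98856964]
 [-0.23093715  0.97294255  0.00712971]
 [-0.96162239 -0.22935377  0.15059624]]
[[0.626 0.085 0.193]
 [0.625 0.083 0.197]
 [0.625 0.08  0.197]
 [0.625 0.078 0.197]
 [0.625 0.076 0.196]
 [0.624 0.093 0.194]
 [0.624 0.091 0.192]
 [0.623 0.089 0.196]
 [0.623 0.087 0.195]
 [0.623 0.085 0.197]
 [0.623 0.083 0.197]
 [0.624 0.081 0.191]
 [0.623 0.078 0.196]
 [0.624 0.076 0.193]
 [0.624 0.074 0.192]
 [0.62  0.101 0.198]
 [0.621 0.099 0.197]
 [0.62  0.097 0.198]
 [0.621 0.095 0.197]
 [0.621 0.093 0.196]
 [0.622 0.091 0.194]
 [0.621 0.089 0.195]
 [0.621 0.087 0.195]
 [0.621 0.085 0.194]
 [0.621 0.082 0.197]
 [0.621 0.081 0.195]
 [0.622 0.079 0.192]
 [0.621 0.076 
[... 327 characters left out ...]
21 0.077 0.188]
 [0.621 0.075 0.186]
 [0.617 0.106 0.195]
 [0.616 0.104 0.197]
 [0.617 0.102 0.194]
 [0.617 0.1   0.194]
 [0.617 0.097 0.196]
 [0.617 0.095 0.194]
 [0.617 0.093 0.194]
 [0.617 0.091 0.193]
 [0.618 0.089 0.192]
 [0.618 0.087 0.189]
 [0.618 0.085 0.192]
 [0.619 0.083 0.186]
 [0.619 0.081 0.185]
 [0.619 0.079 0.186]
 [0.619 0.077 0.186]
 [0.616 0.106 0.19 ]
 [0.615 0.104 0.195]
 [0.615 0.102 0.193]
 [0.615 0.1   0.192]
 [0.616 0.098 0.19 ]
 [0.616 0.096 0.189]
 [0.616 0.094 0.189]
 [0.617 0.09  0.187]
 [0.614 0.104 0.188]
 [0.614 0.102 0.188]
 [0.614 0.1   0.188]
 [0.615 0.098 0.185]
 [0.615 0.094 0.185]]
[0.48533218 0.05786008 0.00712551]
hole [0.48276281 0.05686255 0.03      ]
```

```bash
cat >> h.py <<'E'
def go(target, yaw=None):
    s=sense(); Rm=R.from_quat(s['tool_rot']).as_matrix()
    d=Rm.T@(np.array(target)-s['tcp_pos'])
    psi=np.degrees(np.arctan2(Rm[1,0],Rm[0,0]))
    print('t %.2f'%s['t'],'tcp',s['tcp_pos'].round(4),'psi %.2f'%psi,'tilt',Rm[:,2].round(4),'F',s['force'].round(1),'gap %.3f'%s['finger_gap'],'q',s['q'].round(2))
    print('shift units',(d*10).round(4), 'turn z' , None if yaw is None else round((psi-yaw)/360,4))
JC=np.array([.5382,.0710]); JY=np.radians(13.4); U=np.array([np.cos(JY),np.sin(JY)]); V=np.array([-U[1],U[0]])
def J(x,y,z): return np.r_[JC+x*U+y*V,z]
E
python3 -m inch '[[1,[0.2,-0.1,-0.05],[0,0,-0.023]],[1,[0.4,-0.2,-0.1],[0,0,-0.046]],[1,[0.6,-0.3,-0.15],[0,0,-0.069]],[1,[0.8,-0.4,-0.2],[0,0,-0.092]],[1,[1,-0.5,-0.2],[0,0,-0.115]],[1,[1,-0.65,-0.2],[0,0,-0.138]],[1,[1,-0.8,-0.2],[0,0,-0.161]],[1,[1,-1,-0.2],[0,0,-0.184]],[1,[1,-1,-0.2],[0,0,-0.207]],[1,[1,-1,-0.2],[0,0,-0.234]],[1,[1,-1,-0.2],[0,0,-0.234]]]'
python3 - <<'E'
from h import *
print(J(.135,0,.25)); go(J(.135,0,.25),110.3); go([.66,-.05,.25])
E
```

```text
t: 1.2
tcp_pos: [0.3208, -0.4269, 0.2511]
tool_rot: [0.571, 0.821, 0.0, -0.0]
force: [-0.3, -0.3, 0.2]
finger_gap: -0.001
[0.66952474 0.10228597 0.25      ]
t 1.20 tcp [ 0.3208 -0.4269  0.2511] psi 110.41 tilt [-3.e-04  7.e-04 -1.e+00] F [-0.3 -0.3  0.2] gap -0.001 q [-1.14  0.38  1.64 -0.    1.12 -1.49]
shift units [3.7439 5.1141 0.0132] turn z 0.0003
t 1.20 tcp [ 0.3208 -0.4269  0.2511] psi 110.41 tilt [-3.e-04  7.e-04 -1.e+00] F [-0.3 -0.3  0.2] gap -0.001 q [-1.14  0.38  1.64 -0.    1.12 -1.49]
shift units [2.3498 4.4938 0.0122] turn z None
```

```bash
M="python3 -m inch"
python3 -m inch '[[1,[0.25,0.35,0],[0,0,0]],[1,[0.4,0.7,0],[0,0,0]],[1,[0.5,1,0],[0,0,0]]]'
python3 -m inch '[[1,[0.25,0.4,0],[0,0,0]],[1,[0.4,0.8,0],[0,0,0]],[1,[0.5,1,0],[0,0,0]]]'
python3 -m inch '[[1,[0.25,0.4,0],[0,0,0]],[1,[0.4,0.8,0],[0,0,0]],[1,[0.5,1,0],[0,0,0]]]'
python3 -m inch '[[1,[0.25,0.4,0],[0,0,0]],[1,[0.4,0.8,0],[0,0,0]],[1,[0.5,1,0],[0,0,0]]]'
python3 -m inch '[[1,[0.25,0.4,0],[0,0,0]],[1,[0.5,0.8,0],[0,0,0]],[1,[0.7,1,0],[0,0,0]],[1,[0.8,1,0],[0,0,0]]]'
python3 - <<'E'
from h import *
go(J(.135,0,.25),110.3)
E
```

```text
t: 1.5
tcp_pos: [0.3977, -0.3441, 0.251]
tool_rot: [0.572, 0.82, 0.0, -0.001]
force: [-0.7, -0.1, 1.0]
finger_gap: 0.0
t: 1.8
tcp_pos: [0.4756, -0.2617, 0.2511]
tool_rot: [0.571, 0.821, 0.0, 0.0]
force: [0.5, -0.4, 0.0]
finger_gap: -0.001
t: 2.1
tcp_pos: [0.5521, -0.18, 0.2511]
tool_rot: [0.571, 0.821, 0.0, 0.0]
force: [-0.6, -0.2, 0.2]
finger_gap: 0.003
t: 2.4
tcp_pos: [0.6285, -0.0982, 0.2509]
tool_rot: [0.571, 0.821, 0.001, 0.0]
force: [0.2, -0.5, 0.0]
finger_gap: 0.002
t: 2.8
tcp_pos: [0.6937, 0.0122, 0.2503]
tool_rot: [0.571, 0.821, 0.0, -0.0]
force: [-0.9, 0.2, 0.2]
finger_gap: 0.001
t 2.80 tcp [0.6937 0.0122 0.2503] psi 110.41 tilt [ 4.e-04  8.e-04 -1.e+00] F [-0.9  0.2  0.2] gap 0.001 q [-0.14  0.61  1.22  0.    1.31 -0.5 ]
shift units [0.929  0.0873 0.0033] turn z 0.0003
```

```bash

python3 -m inch '[[1,[0.35,0.1,0],[0,0,0]],[1,[0.7,0.1,0],[0,0,0]],[1,[0.93,0.1,0],[0,0,0]],[1,[0.93,0.1,0.1],[0,0,0]],[1,[0.93,0.1,0.4],[0,0,0]],[1,[0.93,0.1,0.7],[0,0,0]],[1,[0.93,0.1,0.95],[0,0,0]],[1,[0.93,0.1,0.95],[0,0,0]]]'
python3 - <<'E'
from h import *
go(J(.09,0,.153)); go(J(-.03,0,.153))
p,d=snapshot('scene'); cv2.imwrite('pics/s1.png',p)
cv2.imwrite('pics/s1c.png',cv2.resize(p[90:250,140:340],(0,0),fx=3.6,fy=3.6))
E
```

```text
t: 3.6
tcp_pos: [0.6657, 0.0981, 0.1514]
tool_rot: [0.572, 0.82, -0.003, -0.004]
force: [0.0, -0.3, 0.3]
finger_gap: -0.001
t 3.60 tcp [0.6657 0.0981 0.1514] psi 110.20 tilt [-1.030e-02 -5.000e-04 -9.999e-01] F [ 0.  -0.3  0.3] gap -0.001 q [-0.02  0.68  1.37 -0.    1.1  -0.37]
shift units [ 0.0799 -0.3967 -0.0114] turn z None
t 3.60 tcp [0.6657 0.0981 0.1514] psi 110.20 tilt [-1.030e-02 -5.000e-04 -9.999e-01] F [ 0.  -0.3  0.3] gap -0.001 q [-0.02  0.68  1.37 -0.    1.1  -0.37]
shift units [ 2.2200e-01 -1.5882e+00  8.0000e-04] turn z None
```

View pics/s1c.png

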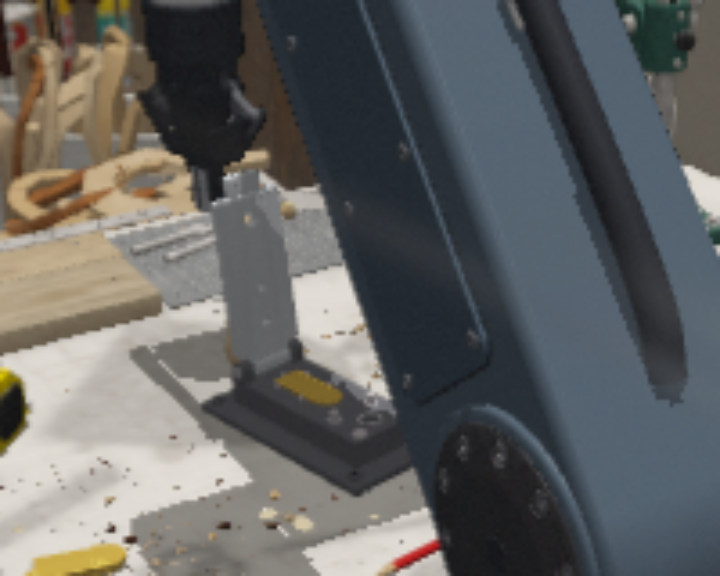

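```bash

python3 -m inch '[[1,[0.01,-0.12,0],[0,0,0]],[1,[0.03,-0.24,0],[0,0,0]],[1,[0.05,-0.36,0],[0,0,0]],[1,[0.07,-0.48,0],[0,0,0]],[1,[0.08,-0.6,0],[0,0,0]],[1,[0.1,-0.72,0],[0,0,0]],[1,[0.12,-0.84,0],[0,0,0]],[1,[0.14,-1,0],[0,0,0]]]'
python3 -m inch '[[1,[0.02,-0.14,0],[0,0,0]],[1,[0.04,-0.28,0],[0,0,0]],[1,[0.06,-0.42,0],[0,0,0]],[1,[0.08,-0.58,0],[0,0,0]],[1,[0.08,-0.58,0],[0,0,0]],[1,[0.08,-0.58,0],[0,0,0]]]'
python3 - <<'E'
from h import *
go(J(-.03,0,.153))
p,d=snapshot('scene'); cv2.imwrite('pics/s2c.png',cv2.resize(p[90:250,140:340],(0,0),fx=3.6,fy=3.6))
E
```

```text
t: 4.45
tcp_pos: [0.5727, 0.0772, 0.1586]
tool_rot: [0.572, 0.821, 0.002, 0.003]
force: [0.5, -0.6, 1.3]
finger_gap: 0.003
t: 5.05
tcp_pos: [0.5152, 0.0649, 0.1578]
tool_rot: [0.571, 0.821, 0.001, 0.002]
force: [0.1, -0.2, -0.5]
finger_gap: -0.003
t 5.05 tcp [0.5152 0.0649 0.1578] psi 110.29 tilt [ 4.e-03 -4.e-04 -1.e+00] F [ 0.1 -0.2 -0.5] gap -0.003 q [-0.09  0.49  1.77 -0.    0.87 -0.44]
shift units [ 0.0139 -0.0609  0.0474] turn z None
```

View pics/s2c.png

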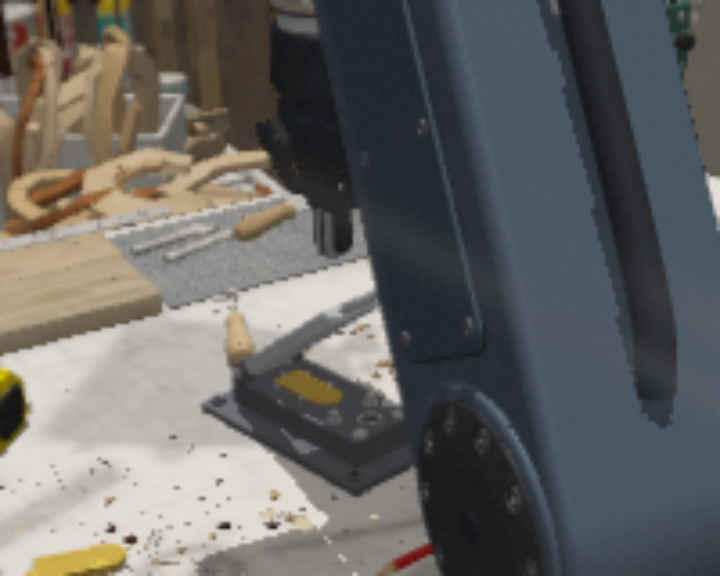

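```bash

python3 -m inch '[[1,[-0.4,0,-0.1],[0,0,0]],[0.5,[-0.8,-0.1,-0.1],[0,0,0]],[0,[-1,-0.4,-0.1],[0,0,0]]]'
python3 -m inch '[[-0.3,[-0.4,-0.3,0],[0,0,0]],[-0.3,[-0.8,-0.6,0],[0,0,0]],[-0.3,[-1,-0.7,0],[0,0,0]]]'
python3 - <<'E'
from h import *
go([.494,-.2245,.165],110.3)
E
```

```text
t: 5.4
tcp_pos: [0.5168, -0.0457, 0.1677]
tool_rot: [0.571, 0.821, 0.001, 0.005]
force: [-0.4, -0.4, 0.8]
finger_gap: 0.333
t: 5.7
tcp_pos: [0.4803, -0.1645, 0.1668]
tool_rot: [0.572, 0.82, -0.0, 0.001]
force: [-0.2, 0.8, -0.4]
finger_gap: 0.649
t 5.70 tcp [ 0.4803 -0.1645  0.1668] psi 110.18 tilt [ 0.0017 -0.0021 -1.    ] F [-0.2  0.8 -0.4] gap 0.649 q [-0.55  0.46  1.79 -0.    0.88 -0.9 ]
shift units [-0.6106 -0.078   0.0196] turn z -0.0003
```

```bash

python3 -m inch '[[-0.4,[-0.3,-0.03,0],[0,0,0]],[-0.4,[-0.61,-0.08,0],[0,0,0]],[-0.4,[-0.61,-0.08,0],[0,0,0]],[-0.4,[-0.61,-0.08,0],[0,0,0]],[-0.4,[-0.61,-0.08,0],[0,0,0]]]'
python3 - <<'E'
from h import *
go([.4946,-.2248,.05],110.3)
ci=camera_info('wrist');p,d=snapshot('wrist'); cv2.imwrite('pics/w1.png',p); np.savez('pics/w1.npz',p=p,d=d); print(ci)
w=cloud(p,d,ci)
m=(abs(w[...,2]-.084)<.004)&(np.hypot(w[...,0]-.4946,w[...,1]+.2248)<.02)
print(m.sum()); 
if m.sum()>5: print(cv2.minEnclosingCircle((w[m][:,:2]*1000).astype(np.float32)), w[m].mean(0), np.nonzero(m)[0].mean(),np.nonzero(m)[1].mean())
print(proj([[.4946,-.2248,.084],[.4946,-.2248,.048]],ci))
p,d=snapshot('top'); cv2.imwrite('pics/t2.png',p); np.savez('pics/t2.npz',p=p,d=d);cv2.imwrite('pics/t2c.png',cv2.resize(p[110:270,190:410],(0,0),fx=3.6,fy=3.6,interpolation=cv2.INTER_CUBIC))
E
```

```text
t: 6.2
tcp_pos: [0.4936, -0.2196, 0.1662]
tool_rot: [0.571, 0.821, 0.0, -0.0]
force: [-0.3, 1.1, -0.3]
finger_gap: 0.7
t 6.20 tcp [ 0.4936 -0.2196  0.1662] psi 110.38 tilt [-6.e-04  7.e-04 -1.e+00] F [-0.3  1.1 -0.3] gap 0.700 q [-0.63  0.5   1.71  0.    0.93 -0.98]
shift units [-0.053  -0.0084  1.1622] turn z 0.0002
{'K': array([[302.74094134,   0.        , 259.92424496],
       [  0.        , 302.74094134, 191.03692144],
       [  0.        ,   0.        ,   1.        ]]), 'dist': array([-0.02783189,  0.        ,  0.        ,  0.        ,  0.        ]), 'origin': array([ 0.46594916, -0.14705355,  0.30845929]), 'orientation': array([0.97241292, 0.17418761, 0.02734182, 0.15272269])}
306
((492.9896545410156, -228.49282836914062), 8.061304092407227) [ 0.49295904 -0.22796903  0.08340253] 206.33986928104576 256.46078431372547
[[259.783713   203.77868699]
 [259.8025108  189.95824028]]
```

View pics/w1.png

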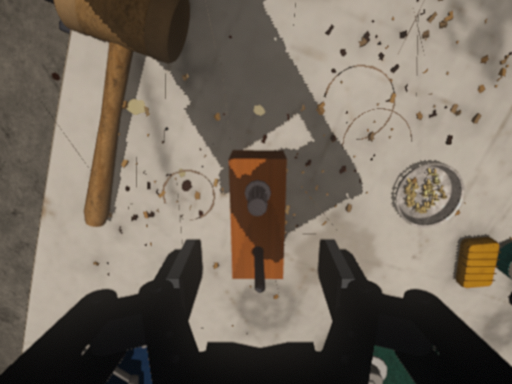

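View pics/t2c.png

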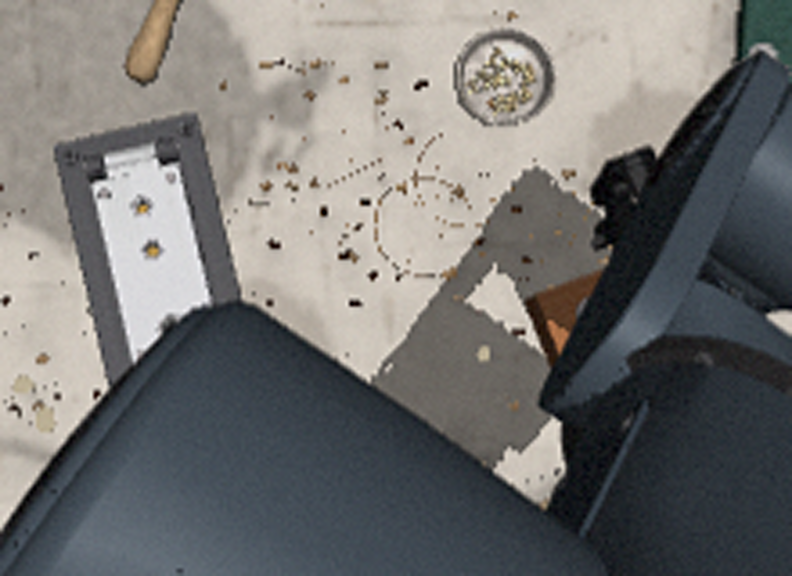

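```bash

python3 -m inch '[[-0.4,[-0.07,-0.02,0.3],[0,0,0]],[-0.4,[-0.07,-0.02,0.55],[0,0,0]],[-0.4,[-0.07,-0.02,0.55],[0,0,0]],[-0.4,[-0.07,-0.02,0.55],[0,0,0]]]'
python3 - <<'E'
from h import *
go([.4935,-.2270,.05],110.3)
ci=camera_info('wrist');p,d=snapshot('wrist'); cv2.imwrite('pics/w2.png',p); np.savez('pics/w2.npz',p=p,d=d)
w=cloud(p,d,ci)
m=(abs(w[...,2]-.084)<.003)&(np.hypot(w[...,0]-.4935,w[...,1]+.2268)<.02)
print(m.sum(),cv2.minEnclosingCircle((w[m][:,:2]*1000).astype(np.float32)), w[m].mean(0))
m=(abs(w[...,2]-.044)<.004)&(np.hypot(w[...,0]-.505,w[...,1]+.255)<.09)
print(cv2.minAreaRect((w[m][:,:2]*1000).astype(np.float32)),np.median(w[m][:,2]))
E
```

```text
t: 6.7
tcp_pos: [0.4941, -0.2267, 0.1114]
tool_rot: [0.571, 0.821, 0.0, -0.001]
force: [0.4, 1.1, 1.2]
finger_gap: 0.705
t 6.70 tcp [ 0.4941 -0.2267  0.1114] psi 110.41 tilt [-9.e-04  7.e-04 -1.e+00] F [0.4 1.1 1.2] gap 0.705 q [-0.64  0.59  1.74  0.    0.81 -0.99]
shift units [-0.0007 -0.0066  0.6137] turn z 0.0003
478 ((493.2812194824219, -228.38851928710938), 8.052268028259277) [ 0.49298481 -0.2279677   0.08349684]
((503.9278564453125, -257.806640625), (52.287532806396484, 124.40814208984375), 20.277570724487305) 0.043623589120642264
```

View pics/w2.png

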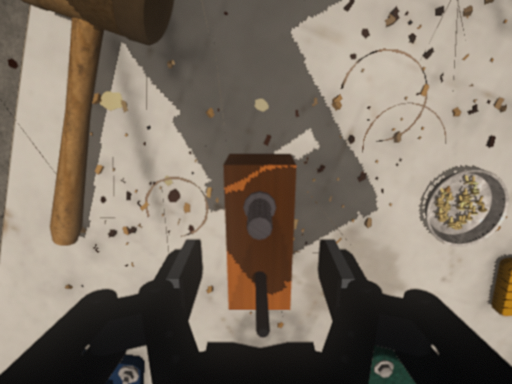

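```bash

python3 -m inch '[[-0.4,[-0.02,-0.01,0.2],[0,0,0]],[-0.4,[-0.02,-0.01,0.4],[0,0,0]],[-0.4,[-0.02,-0.01,0.52],[0,0,0]],[-0.4,[-0.02,-0.01,0.59],[0,0,0]],[-0.4,[-0.02,-0.01,0.59],[0,0,0]],[0.3,[-0.02,-0.01,0.59],[0,0,0]],[0.6,[-0.02,-0.01,0.59],[0,0,0]],[0.7,[-0.02,-0.01,0.59],[0,0,0]],[0.9,[-0.02,-0.01,0.59],[0,0,0]],[1,[-0.02,-0.01,0.59],[0,0,0]],[1,[-0.02,-0.01,0.59],[0,0,0]],[1,[-0.02,-0.01,0.59],[0,0,0]]]' 80
python3 - <<'E'
from h import *
go([.4935,-.2270,.16],110.3)
E
```

```text
t: 7.95
tcp_pos: [0.4944, -0.2301, 0.0532]
tool_rot: [0.571, 0.821, -0.0, 0.001]
force: [-0.4, 0.3, 7.2]
finger_gap: 0.16
t 7.95 tcp [ 0.4944 -0.2301  0.0532] psi 110.36 tilt [ 1.2e-03 -8.0e-04 -1.0e+00] F [-0.4  0.3  7.2] gap 0.160 q [-0.64  0.69  1.77  0.    0.68 -1.  ]
shift units [ 0.0309  0.0029 -1.0683] turn z 0.0002
```

```bash

python3 -m inch '[[1,[0,0,-0.1],[0,0,0]],[1,[0,0,-0.25],[0,0,0]],[1,[0,0,-0.5],[0,0,0]],[1,[0,0,-0.8],[0,0,0]],[1,[0,0,-1],[0,0,0]],[1,[0,0,-1],[0,0,0]],[1,[0,0,-1],[0,0,0]]]'
python3 - <<'E'
from h import *
go(J(-.056,0,.15),110.3)
ci=camera_info('wrist');p,d=snapshot('wrist'); cv2.imwrite('pics/w3.png',p); np.savez('pics/w3.npz',p=p,d=d)
E
```

```text
t: 8.65
tcp_pos: [0.4937, -0.2296, 0.1523]
tool_rot: [0.571, 0.821, -0.0, -0.0]
force: [-0.9, 0.1, -1.7]
finger_gap: 0.158
t 8.65 tcp [ 0.4937 -0.2296  0.1523] psi 110.36 tilt [-1.e-04  0.e+00 -1.e+00] F [-0.9  0.1 -1.7] gap 0.158 q [-0.64  0.53  1.71 -0.    0.9  -1.  ]
shift units [2.7309 0.9073 0.0234] turn z 0.0002
```

View pics/w3.png

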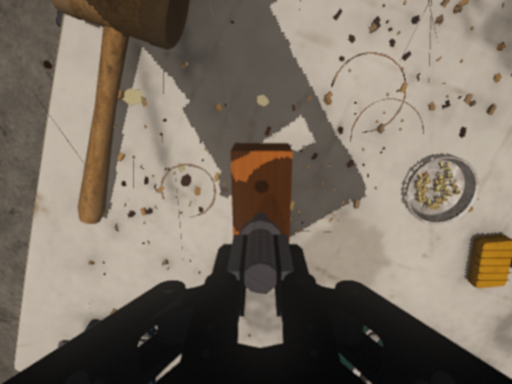

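```bash

python3 -m inch '[[1,[0.2,0.05,0],[0,0,0]],[1,[0.6,0.15,0],[0,0,0]],[1,[1,0.3,0],[0,0,0]]]'
python3 -m inch '[[1,[0.4,0.1,0],[0,0,0]],[1,[0.8,0.2,0],[0,0,0]],[1,[1,0.3,0],[0,0,0]]]'
python3 -m inch '[[1,[0.3,0.1,0],[0,0,0]],[1,[0.5,0.2,0],[0,0,0]],[1,[0.7,0.28,0],[0,0,0]],[1,[0.73,0.31,-0.04],[0,0,0]],[1,[0.73,0.31,-0.04],[0,0,0]],[1,[0.73,0.31,-0.04],[0,0,0]]]'
python3 - <<'E'
from h import *
go(J(-.056,0,.1578),110.3)
s=sense();ci=camera_info('wrist');p,d=snapshot('wrist'); cv2.imwrite('pics/w4.png',p); np.savez('pics/w4.npz',p=p,d=d,tcp=s['tcp_pos'],rot=s['tool_rot'],o=ci['origin'],q=ci['orientation'])
w=cloud(p,d,ci); print(w[187,220],w[187,300],w[230,220],w[100,262])
a=np.load('pics/w3.npz')['p']
cv2.imwrite('pics/cmp.png',cv2.resize(np.hstack([a[140:310,200:320],p[140:310,200:320]]),(0,0),fx=3.3,fy=3.3,interpolation=cv2.INTER_CUBIC))
E
```

```text
t: 9.0
tcp_pos: [0.4853, -0.1236, 0.1508]
tool_rot: [0.572, 0.82, -0.0, -0.002]
force: [0.8, 0.8, -0.5]
finger_gap: 0.164
t: 9.3
tcp_pos: [0.4766, -0.017, 0.1508]
tool_rot: [0.57, 0.822, -0.001, -0.004]
force: [-0.3, -1.4, -0.6]
finger_gap: 0.16
t: 9.9
tcp_pos: [0.484, 0.0576, 0.1559]
tool_rot: [0.571, 0.821, -0.0, -0.0]
force: [-1.5, 0.2, -1.5]
finger_gap: 0.16
t 9.90 tcp [0.484  0.0576 0.1559] psi 110.36 tilt [-9.e-04 -2.e-04 -1.e+00] F [-1.5  0.2 -1.5] gap 0.160 q [-0.11  0.46  1.85 -0.    0.83 -0.47]
shift units [ 0.0049 -0.0009 -0.0185] turn z 0.0002
[0.45058574 0.04615187 0.04869858] [0.51581096 0.06957976 0.04654404] [ 0.46448812 -0.01714692 -0.00117388] [ 0.46005489  0.12541941 -0.00068637]
```

View pics/w4.png

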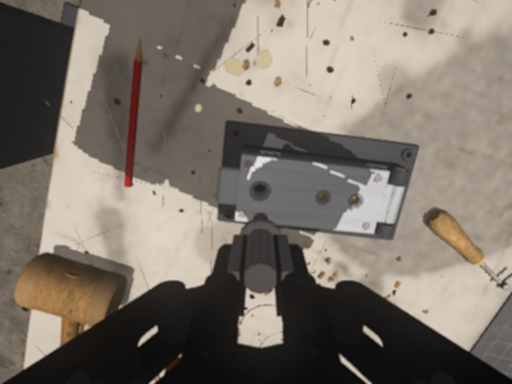

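View pics/cmp.png

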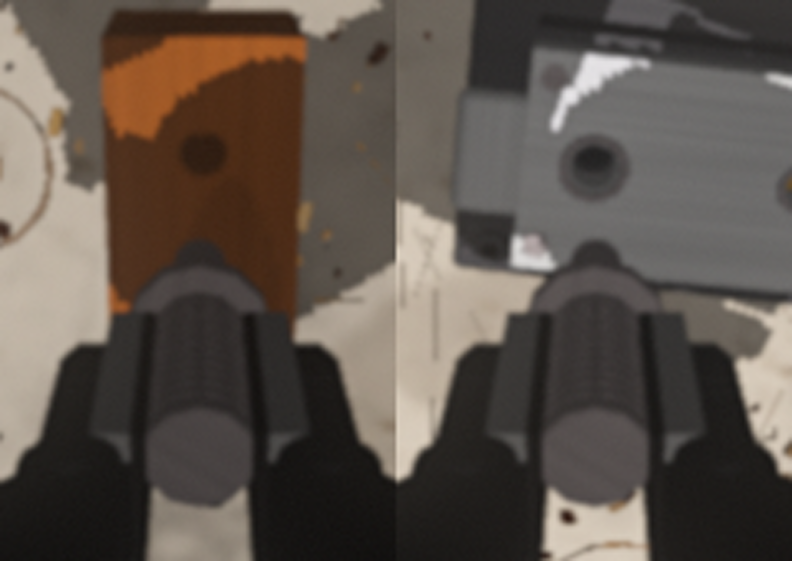

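```bash
python3 - <<'E'
from h import *
z=np.load('pics/w4.npz');ci=camera_info('wrist'); print(ci['origin']-z['o'])
t=z['tcp']; ci['origin']=z['o'];ci['orientation']=z['q']
def ray(u,v,h):
    q=cv2.undistortPoints(np.array([[[u,v]]],float),ci['K'],ci['dist'])[0,0]
    r=R.from_quat(ci['orientation']).as_matrix()@[q[0],q[1],1]; o=ci['origin'];return o+r*(h-o[2])/r[2]
px=lambda x,y:(200+x/3.3-.35,140+y/3.3-.35)
Rm=R.from_quat(z['rot']).as_matrix()
for n,(x,y),h in [('pintop',(198,455),t[2]+.0308),('collarctr',(199,305),t[2]-.0052),('tip',(199,250),t[2]-.0412),('leafhole',(198,166),.0492),('rackhole in w4 geom',(204,153),.044+.0036)]:
    P=ray(*px(x,y),h); print(n,px(x,y),P.round(4),'tool-rel mm',(Rm.T@(P-t)*1000).round(1))
w=cloud(z['p'],z['d'],ci)
for v,u in [(190,245),(190,275),(175,260),(200,245),(190,290)]: print(u,v,w[v,u].round(4))
print(z['d'][255:295,259])
print([proj([*(t[:2]),h],ci).round(1) for h in (t[2]+.0308,t[2]-.0412,.05)])
E
```

```text
[ 1.22276042e-04 -2.99557378e-04  4.95096481e-05]
pintop (259.65, 277.52878787878785) [0.4821 0.0601 0.1867] tool-rel mm [  3.   -0.9 -30.8]
collarctr (259.9530303030303, 232.07424242424244) [0.4808 0.0639 0.1507] tool-rel mm [ 7.1 -0.8  5.2]
tip (259.9530303030303, 215.40757575757576) [0.4826 0.059  0.1147] tool-rel mm [ 1.8 -0.7 41.2]
leafhole (259.65, 189.95303030303032) [0.4835 0.0557 0.0492] tool-rel mm [ -1.7  -1.  106.7]
rackhole in w4 geom (261.4681818181818, 186.01363636363638) [0.4839 0.0591 0.0476] tool-rel mm [  1.4   0.6 108.3]
245 190 [0.4717 0.0512 0.0489]
275 190 [0.4959 0.0603 0.0495]
260 175 [0.4791 0.0685 0.0499]
245 200 [0.4747 0.0429 0.0502]
290 190 [0.5083 0.0645 0.0484]
[0.13270444 0.13252056 0.13205339 0.13020076 0.1308564  0.12865634
 0.12836598 0.12783661 0.12777865 0.1280927  0.12800242 0.12836243
 0.12780955 0.12826617 0.12782934 0.12788172 0.1289919  0.12786731
 0.12760618 0.1283196  0.12938166 0.1291254  0.13100182 0.12916017
 0.13002889 0.12943994 0.13102025 0.13020581 0.12963732 0.13111712
 0.13027368 0.13121401 0.13111977 0.13139738 0.1319426  0.13092628
 0.13074495 0.13211511 0.13177095 0.35170165]
[array([[261.7, 283.4]]), array([[261.1, 217.9]]), array([[260.9, 188.4]])]
```

```bash

python3 -m inch '[[1,[-0.03,-0.005,0.15],[0,0,0]],[1,[-0.035,-0.005,0.3],[0,0,0]],[1,[-0.035,-0.005,0.45],[0,0,0]],[1,[-0.035,-0.005,0.55],[0,0,0]],[1,[-0.035,-0.005,0.55],[0,0,0]],[1,[-0.035,-0.005,0.55],[0,0,0]]]'
python3 - <<'E'
from h import *
go(J(-.056,0,.05),110.3)
s=sense();ci=camera_info('wrist');p,d=snapshot('wrist'); np.savez('pics/w5.npz',p=p,d=d,tcp=s['tcp_pos'],rot=s['tool_rot'],o=ci['origin'],q=ci['orientation'])
cv2.imwrite('pics/w5c.png',cv2.resize(p[160:300,190:330],(0,0),fx=4.2,fy=4.2,interpolation=cv2.INTER_CUBIC))
E
```

```text
t: 10.55
tcp_pos: [0.4852, 0.0539, 0.1013]
tool_rot: [0.571, 0.821, -0.0, -0.0]
force: [-0.0, -0.8, -0.8]
finger_gap: 0.161
t 10.55 tcp [0.4852 0.0539 0.1013] psi 110.31 tilt [-2.e-04  0.e+00 -1.e+00] F [-0.  -0.8 -0.8] gap 0.161 q [-0.12  0.56  1.89 -0.    0.69 -0.47]
shift units [0.0433 0.0007 0.5133] turn z 0.0
```

View pics/w5c.png

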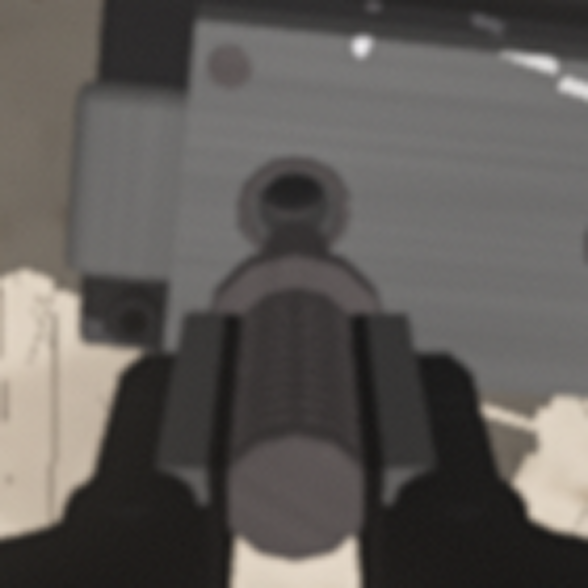

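```bash
python3 - <<'E'
from h import *
z=np.load('pics/w5.npz');ci=camera_info('wrist')
t=z['tcp']; ci['origin']=z['o'];ci['orientation']=z['q'];Rm=R.from_quat(z['rot']).as_matrix()
def ray(u,v,h):
    q=cv2.undistortPoints(np.array([[[u,v]]],float),ci['K'],ci['dist'])[0,0]
    r=R.from_quat(ci['orientation']).as_matrix()@[q[0],q[1],1]; o=ci['origin'];return o+r*(h-o[2])/r[2]
px=lambda x,y:(190+x/4.2-.38,160+y/4.2-.38)
for n,(x,y),h in [('top',(296,497),t[2]+.0308),('hole',(294,208),.0495)]:
    P=ray(*px(x,y),h); print(n,px(x,y),P.round(4),(Rm.T@(P-t)*1000).round(1))
# overlay: predicted circles
im=cv2.resize(z['p'][160:300,190:330],(0,0),fx=4.2,fy=4.2,interpolation=cv2.INTER_CUBIC)
a=np.linspace(0,2*np.pi,60)
def circ(rx,ry,rz,rad,col):
    P=t+(np.c_[rx+rad*np.cos(a),ry+rad*np.sin(a),np.full(60,rz)])@Rm.T
    q=(proj(P,ci)-[190,160]+.38)*4.2
    cv2.polylines(im,[q.astype(int).reshape(-1,1,2)],True,col,1)
for o,c in [((.003,-.0009),(0,255,0)),((.0015,-.0005),(0,255,255))]:
    circ(*o,-.0308,.008,c);circ(*o,.0052,.012,c);circ(*o,.0412,.003,c);circ(*o,.035,.005,c)
hz=t[2]-.0495
Ph=Rm.T@(ray(*px(294,208),.0495)-t)
circ(Ph[0],Ph[1],hz,.006,(0,0,255));circ(Ph[0],Ph[1],hz,.0089,(0,0,255))
cv2.imwrite('pics/w5o.png',im)
E
```

```text
top (260.0961904761905, 277.9533333333333) [0.4836 0.0563 0.1321] [  2.7  -0.7 -30.8]
hole (259.62, 209.14380952380952) [0.4836 0.0555 0.0495] [ 2.  -0.9 51.8]
```

View pics/w5o.png

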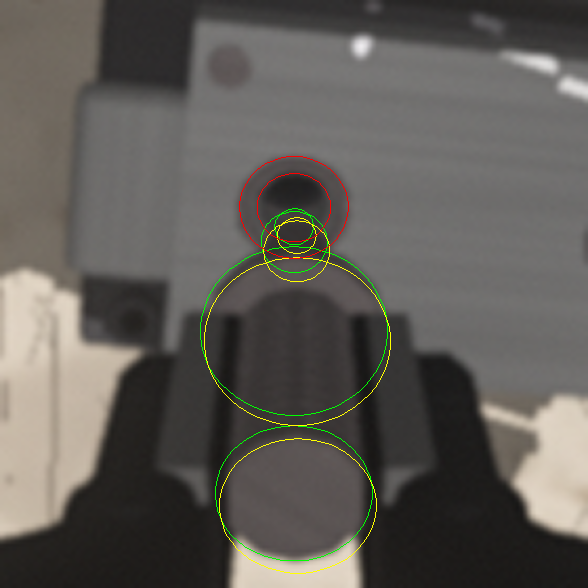

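```bash
python3 - <<'E'
from h import *
for f in ('w5','w4'):
    z=np.load(f'pics/{f}.npz');ci=camera_info('wrist')
    t=z['tcp']; ci['origin']=z['o'];ci['orientation']=z['q'];Rm=R.from_quat(z['rot']).as_matrix()
    w=(cloud(z['p'],z['d'],ci)-t)@Rm*1000
    for v in range(200,294,3): print(v,[w[v,u].round(1).tolist() for u in (254,260,266)])
E
```

```text
200 [[9.3, -4.7, 50.1], [8.6, -0.7, 52.0], [8.7, 3.4, 51.6]]
203 [[-4.1, -5.4, 80.8], [-4.0, -0.7, 80.5], [6.9, 3.4, 50.8]]
206 [[-4.1, -5.3, 73.9], [-4.4, -0.7, 74.9], [-3.1, 3.8, 71.4]]
209 [[-5.4, -5.2, 71.1], [-5.9, -0.7, 72.4], [-1.3, 3.6, 60.6]]
212 [[-3.3, -5.0, 59.8], [-4.7, -0.7, 63.1], [-1.7, 3.5, 55.8]]
215 [[5.1, -4.5, 33.8], [6.3, -0.7, 30.8], [-2.8, 3.5, 52.9]]
218 [[5.9, -4.3, 27.2], [6.3, -0.7, 26.1], [4.8, 3.0, 29.8]]
221 [[13.0, -3.9, 6.4], [13.5, -0.7, 5.1], [12.7, 2.5, 6.9]]
224 [[11.3, -3.9, 6.3], [11.4, -0.7, 6.0], [12.0, 2.5, 4.7]]
227 [[10.0, -3.9, 5.2], [9.9, -0.7, 5.5], [9.8, 2.5, 5.7]]
230 [[8.8, -3.9, 4.1], [10.0, -0.7, 1.5], [8.6, 2.5, 4.5]]
233 [[8.7, -3.8, 0.6], [10.0, -0.7, -2.0], [8.6, 2.4, 0.7]]
236 [[9.0, -3.7, -3.5], [9.6, -0.7, -4.7], [9.1, 2.3, -3.6]]
239 [[9.2, -3.7, -7.1], [9.9, -0.7, -8.5], [8.7, 2.3, -6.1]]
242 [[9.2, -3.6, -10.3], [9.9, -0.7, -11.6], [9.2, 2.2, -10.4]]
245 [[9.5, -3.5, -13.9], [10.2, -0.7, -15.2], [9.4, 2.1, -13.8]]
248 [[8.8, -3.5, -15.6], [10.3, -0.7, -18.3], [9.4, 2.1, -16.6]]
251 [[9.1, -3.5, -18.9], [9.9, -0.7, -20.4], 
[... 2294 characters left out ...]
9.4], [9.5, -0.7, -30.0], [9.2, 1.8, -29.3]]
266 [[8.5, -3.3, -30.6], [8.3, -0.7, -30.3], [8.5, 1.8, -30.6]]
269 [[6.9, -3.3, -30.4], [6.4, -0.7, -29.5], [6.7, 1.8, -30.0]]
272 [[5.8, -3.3, -31.0], [5.4, -0.7, -30.3], [5.4, 1.8, -30.3]]
275 [[3.8, -3.3, -30.2], [4.2, -0.7, -30.8], [3.4, 1.8, -29.6]]
278 [[1.9, -3.3, -29.6], [2.6, -0.7, -30.6], [1.8, 1.8, -29.5]]
281 [[1.0, -3.3, -30.4], [0.9, -0.8, -30.3], [1.3, 1.8, -30.9]]
284 [[-0.4, -3.3, -30.6], [-0.2, -0.8, -30.9], [-1.4, 1.9, -29.3]]
287 [[-1.7, -3.3, -30.9], [-2.2, -0.8, -30.3], [-2.3, 1.9, -30.0]]
290 [[-3.4, -3.4, -30.7], [-3.7, -0.8, -30.3], [-4.0, 1.9, -29.9]]
293 [[-143.7, -7.8, 156.3], [-5.0, -0.8, -30.6], [-139.8, 6.1, 151.0]]
```

```bash

python3 -m inch '[[1,[0,0,0.04],[0,0,0]],[1,[0,0,0.08],[0,0,0]],[1,[0,0,0.12],[0,0,0]],[1,[0,0,0.16],[0,0,0]],[1,[0,0,0.2],[0,0,0]],[1,[0,0,0.2],[0,0,0]]]'
python3 - <<'E'
from h import *
go([.4852,.0539,.0532],110.3)
s=sense();ci=camera_info('wrist');p,d=snapshot('wrist'); np.savez('pics/w6.npz',p=p,d=d,tcp=s['tcp_pos'],rot=s['tool_rot'],o=ci['origin'],q=ci['orientation'])
cv2.imwrite('pics/w6c.png',cv2.resize(p[160:300,190:330],(0,0),fx=4.2,fy=4.2,interpolation=cv2.INTER_CUBIC))
E
```

```text
t: 11.2
tcp_pos: [0.4847, 0.0544, 0.0807]
tool_rot: [0.571, 0.821, -0.0, -0.001]
force: [0.4, -0.4, -0.3]
finger_gap: 0.162
t 11.20 tcp [0.4847 0.0544 0.0807] psi 110.36 tilt [-1.3e-03  2.0e-04 -1.0e+00] F [ 0.4 -0.4 -0.3] gap 0.162 q [-0.12  0.6   1.9   0.    0.64 -0.47]
shift units [-0.0069  0.0035  0.2747] turn z 0.0002
```

View pics/w6c.png

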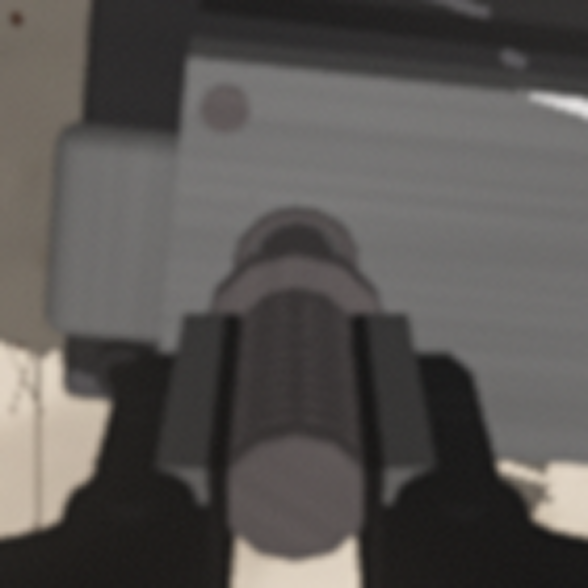

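```bash

python3 -m inch '[[1,[0,0,0.03],[0,0,0]],[1,[0,0,0.06],[0,0,0]],[1,[0,0,0.09],[0,0,0]],[1,[0,0,0.12],[0,0,0]],[1,[0,0,0.15],[0,0,0]],[1,[0,0,0.18],[0,0,0]],[1,[0,0,0.18],[0,0,0]],[1,[0,0,0.18],[0,0,0]]]'
python3 - <<'E'
from h import *
go([.4852,.0539,.0532],110.3)
E
```

```text
t: 12.05
tcp_pos: [0.485, 0.0544, 0.0632]
tool_rot: [0.571, 0.821, -0.0, -0.0]
force: [-0.6, -1.3, -1.2]
finger_gap: 0.165
t 12.05 tcp [0.485  0.0544 0.0632] psi 110.36 tilt [-3.e-04  0.e+00 -1.e+00] F [-0.6 -1.3 -1.2] gap 0.165 q [-0.12  0.63  1.91  0.    0.6  -0.47]
shift units [-0.005  -0.0001  0.0999] turn z 0.0002
```

```bash

python3 -m inch '[[1,[0,0,0.03],[0,0,0]],[1,[0,0,0.06],[0,0,0]],[1,[0,0,0.08],[0,0,0]],[1,[0,0,0.1],[0,0,0]],[1,[0,0,0.11],[0,0,0]],[1,[0,0,0.11],[0,0,0]]]'
python3 -m inch '[[1,[0,0,0.01],[0,0,0]],[1,[0,0,0.01],[0,0,0]],[1,[0,0,0.01],[0,0,0]]]'
python3 -m inch '[[1,[0,0,0.01],[0,0,0]],[1,[0,0,0.01],[0,0,0]],[1,[0,0,0.01],[0,0,0]]]'
```

```text
t: 12.65
tcp_pos: [0.4848, 0.0542, 0.0531]
tool_rot: [0.571, 0.821, -0.0, -0.0]
force: [-2.1, -2.0, 10.0]
finger_gap: 0.165
t: 12.95
tcp_pos: [0.4848, 0.0542, 0.0529]
tool_rot: [0.571, 0.821, -0.0, 0.0]
force: [-4.1, -1.8, 16.8]
finger_gap: 0.158
t: 13.25
tcp_pos: [0.4849, 0.0542, 0.0528]
tool_rot: [0.571, 0.821, 0.0, 0.0]
force: [-4.4, -1.5, 25.3]
finger_gap: 0.162
```

```bash

python3 - <<'E'
from h import *
go([.4852,.0539,.0532],110.3)
s=sense();ci=camera_info('wrist');p,d=snapshot('wrist'); cv2.imwrite('pics/w7.png',p)
t=s['tcp_pos'];Rm=R.from_quat(s['tool_rot']).as_matrix();w=cloud(p,d,ci)
rel=(w-t)@Rm*1000
print([rel[v,260].round(1).tolist() for v in (222,225,228,250,275,280,285)])
xj=(w[...,:2]-JC)@U; yj=(w[...,:2]-JC)@V; Z=w[...,2]
m=(abs(yj)<.025)&(xj>-.07)&(xj<.04)&(abs(Z-.044)<.012)&(p.min(2)>60)
A=np.c_[xj[m],yj[m],np.ones(m.sum())];c=np.linalg.lstsq(A,Z[m],rcond=None)[0];
r=Z[m]-A@c; k=abs(r)<.003; c=np.linalg.lstsq(A[k],Z[m][k],rcond=None)[0];print('leaf plane slope x,y, z@-.056',c[:2],c[2]-.056*c[0],m.sum())
p,d=snapshot('scene'); cv2.imwrite('pics/s3.png',cv2.resize(p[90:250,140:340],(0,0),fx=3.6,fy=3.6))
E
```

```text
t 13.25 tcp [0.4849 0.0542 0.0528] psi 110.37 tilt [ 9.e-04 -4.e-04 -1.e+00] F [-4.4 -1.5 25.3] gap 0.162 q [-0.12  0.66  1.91 -0.    0.57 -0.47]
shift units [-0.0042  0.0019 -0.0042] turn z 0.0002
[[12.7, -0.7, 5.8], [11.5, -0.7, 4.5], [9.8, -0.7, 4.5], [9.8, -0.7, -19.2], [4.0, -0.7, -30.4], [1.3, -0.8, -30.2], [-1.2, -0.8, -30.3]]
leaf plane slope x,y, z@-.056 [-0.00082454 -0.00111595] 0.043580258793036536 13007
```

View pics/w7.png

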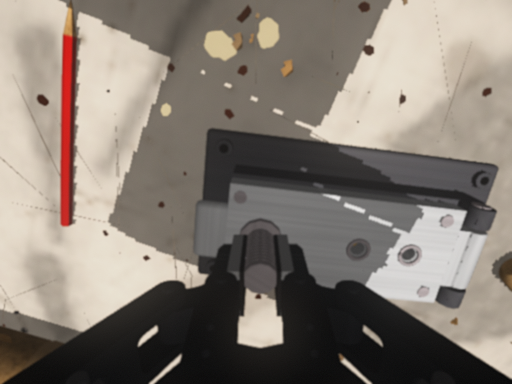

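View pics/s3.png

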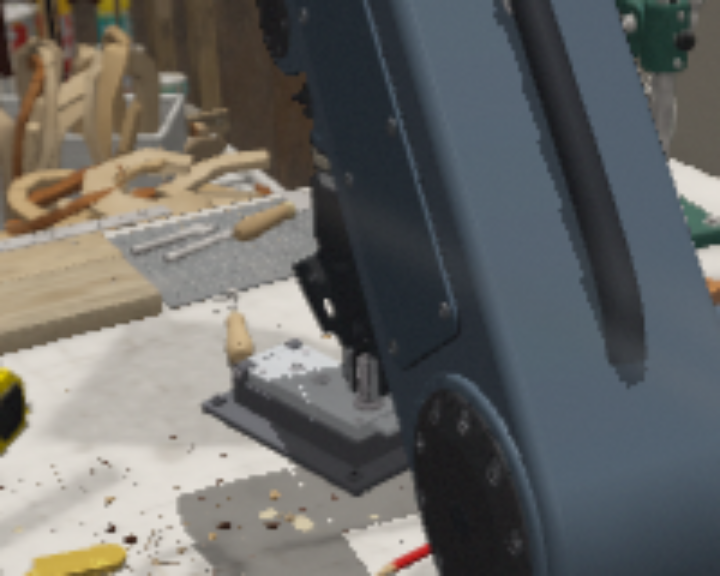

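```bash

python3 -m inch '[[1,[0,0,0.005],[0,0,0]],[1,[0,0,0.005],[0,0,0]],[1,[0,0,0.005],[0,0,0]],[1,[0,0,0.005],[0,0,0]],[1,[0,0,0.005],[0,0,0]]]' && python3 - <<'E'
from h import *
go([.4852,.0539,.0532],110.3); print(sign_off())
E
```

```text
t: 13.85
tcp_pos: [0.4848, 0.0542, 0.0527]
tool_rot: [0.571, 0.821, 0.0, 0.001]
force: [-5.9, -1.7, 28.8]
finger_gap: 0.164
t 13.85 tcp [0.4848 0.0542 0.0527] psi 110.38 tilt [ 1.e-03 -4.e-04 -1.e+00] F [-5.9 -1.7 28.8] gap 0.164 q [-0.12  0.66  1.91 -0.    0.57 -0.47]
shift units [-0.0044  0.0022 -0.0051] turn z 0.0002
the job is handed in; nothing more can be done
None
```

I pushed the leaf down from behind, took the lock pin from the rack and put it through the leaf into the base. I handed in at 13.85 s of the 42 s, still gripping the pin and pressing it down. `sign_off` gives no verdict, so what follows is from my own last checks.

- **Leaf:** it measured flat, with a slope of about 0.001 rad and its top at 43.6 mm, against 44 mm when shut.
- **Pin:** it stopped going down where the collar should meet the leaf, which puts the tip about 18 mm below the hole mouth. It stayed upright to about 0.01 rad.
- **Push and grip:** I was pressing down with about 29 N, with the grip set to 80 N and the fingers stopped on the pin. There was also a side force of about 6 N, so the pin probably leans slightly on one side of the hole.
- **Camera disagreement:** the top and wrist cameras placed the pin about 3.5 mm apart. I aligned it to the leaf hole using wrist-camera positions measured relative to the gripper, and it went in with almost no force.
- **Bystanders:** I saw no contact with the punch, dish, mallet, blanks or tape measure, but I did not re-measure their positions at the end.

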